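# Hold a gear wheel down on a T-slot rail with a quarter-turn clamp

## Robot

A 6-joint arm with a two-finger parallel gripper is mounted at the origin on a cart in front of the work surface, level with it; the furniture and walls round the work are solid. World frame = base frame: x ahead of the robot, y to its left, z up, the work surface at z = 0. Lengths are in m, angles in rad, forces in N, time in s.
With the tool pointing down it reaches from about 0.35 to 0.975 m from the base axis. Payload 17.4 kg.
Tool frame: the origin (TCP) lies on the centre line of the jaws, within the pads' length; the fingertips stand 25 mm ahead of it and the grasp point (between the pads) lies 6 mm ahead of it; z points along the fingers, y is the line along which they close (so a half turn about z gives the same grasp; the last joint's range is limited). The gripper opens to 85 mm and grips with 20 to 120 N. Pads are 22 mm wide; open, the fingers measure 114 mm over their backs; the gripper's body (76 mm by 85 mm) begins 54 mm behind the grasp point. The pads swing forward as they close: fully open they stand 13 mm farther back than shut.
Start: joints at [-1.248, 0.116, 1.442, -0, 1.584, -0.038], TCP at [0.238, -0.632, 0.256] pointing down, gripper open.
Joint ranges: [-2.83, 2.83], [-0.83, 2.19], [0.07, 2.5], [-1.14, 4.28], [0.01, 3], [-2.97, 2.97]. Speed limits (rad/s): [1.89, 1.89, 2.22, 3.14, 3.14, 3.14].

## Interface

Orientations are given as a unit quaternion [w, x, y, z].
In Python, from bench import arm, vision, order gives the robot as it stands.
- The arm moves only by the shell command python3 -m creep 'ROWS'. ROWS is JSON, one flat list of numbers, 7 for each row, row after row: the shift along the tool's x, y, z in units of 30 mm (1.0 is 30 mm), then the turn, a rotation vector about the tool's x, y, z in rad, then the closure in counts, from 0 (fully open) to 255 (shut). In form: [dx, dy, dz, rx, ry, rz, gripper, dx, dy, dz, rx, ry, rz, gripper, ...]. A call has 1 to 20 rows; each row shifts and turns the commanded pose from where the row before left it, along the tool's axes as they then stand; what a row does not reach is not made up. A row lasts 1/8 s, in which the tool goes at most 62.5 mm and 10.7 degrees, less where a joint would pass 70% of its speed; a pose out of reach is approached as far as the arm can. A call is refused whole if a number of a shift passes 1 or a number of a turn 0.188, either way. A call with a gripper value outside its range is refused whole. The fingers move at their own pace and stop on an object; the grip force is fixed at half the most. Time passes only in rows, so rows that do not move let the fingers close. It gives the time, the measured TCP pose, the force, the opening and the grip force at its end, in the units of the state.
- arm.get_obs(): the state, without advancing time (a new reading comes with each control period).
- vision.read_camera(name): name is "scene" or "top" or "wrist"; returns the picture (480x640x3 uint8, red, green, blue); there is no depth.
- vision.camera_info(name): a dict with "vfov" (degrees; the focal length in pixels is half the picture's height over the tangent of half this angle, whatever the lens; pixels are square), "cx", "cy" (the principal point, pixels), "rvec" (rotation vector, rad) and "tvec" (3), from world to camera coordinates, as OpenCV has them; the wrist camera has in their place "hand_eye" (4x4, takes a point from camera to tool coordinates, whose origin is the TCP and whose axes are the flange's). Camera axes: x right, y down, z forward; pixel columns grow to the right and rows downward; lengths in m; the calibration is good to about 2 mm. A picture is of the moment at which its call begins: read the wrist's pose just before it. camera_info takes no time and is no camera call.
- order.hand_in(): hands the job in; it is judged then, once.
The state is a dict: "time_s": time; "joint_pos": joint angles; "joint_vel": joint speeds; "tau": joint torques, N m; "tcp_pos": TCP position; "ee_rot": TCP orientation; "force": force on the tool from outside, world axes, zero at the start; "torque": the same for the moment, N m; "gripper_width": finger opening in m; "grip_force": force on a finger pad.
Only numpy, scipy, OpenCV 4.12 (cv2) and the standard library are available. Lean on these libraries where they do the work, as an engineer would, in place of code of your own. Each camera call takes 0.05 s, during which the arm holds its last target. There are 200 camera calls.

## Task

Clamp the gear wheel down on the T-slot rail so that its teeth can be stoned: take the spring hold-down out of its wooden block, feel its hammer head down through the wheel's bore into the slot, press it gently against its spring, twist it a quarter turn clockwise (seen from above) so that the head locks crosswise under the slot's lips, then ease off and let go so that the spring holds the wheel. Use a light hand throughout (no more than 25 N on the wheel or the rail), do not drag the wheel out of place, and leave the black flange, the bearing and the shift link alone.

Things in the scene. Friction and masses are not known exactly. Their poses are not given: they have to be found in the camera images.
- fixture: Green sub-plate 224 x 124 x 12 mm fixed to the table; carries a bright steel T-slot rail, 184 x 84 mm, slot along x. Origin: centre of its underside, on the table; z up. The rail can be set across on it: it is locked with its slot parallel to x but anywhere up to 7.5 mm to either side (+y or -y) of this origin. No reading tells where: look, or feel for it. It does not move in use.
- rail_top (a point): Point of the fixture 50 mm above its origin, at the height of the rail's top. Slot in the rail: mouth 22 mm wide, open at both ends, seen there and through the wheel's bore; lips 14 mm thick (50 down to 36 mm above the table); below them a cavity 36 mm wide, floor 18 mm above the table. The slot's middle is up to 7.5 mm beside this point.
- gear_centre (a point): Grey toothed ring wheel, 85 mm across, 19 mm thick, about 0.6 kg, lying loose and flat on the rail over the slot (underside 50 mm, top 69 mm above the table), within 2 mm of the fixture's centre. Plain round bore 54 mm. Point: its centre, half-way up.
- hold_down: Spring hold-down, upright, about 0.37 kg, 118 mm tall: hammer head, 16 mm stud, washer, black hub 37 mm across (top at 83 mm), red wing grip. Origin: centre of the head's underside; z up the stud; x along both head and grip (a half turn makes no difference). It starts in the wooden block, washer on the block's top, turned any way about z.
- grip (a point): Grasp point of the hold-down's red wing grip, on its axis, 106 mm above the head's underside. The grip is 56 mm along x and 16 mm thick along y, and reaches from 20 mm below this point to 12 mm above it; pinch it across its thickness.
- head (a point): Centre of the dark steel hammer head, 5.5 mm above its underside: 33 mm along x, 20.4 mm along y, 11 mm high, lower edges barely broken (0.3 mm). Two opposite corners are rounded: in the slot's cavity it turns clockwise only (seen from above), until its other corners meet the walls after 93 to 100 degrees; anticlockwise it jams.
- spring (a joint): How far (m) the 78 mm steel washer is pushed up the stud. At 0 its underside is 35 mm above the head's underside; stop at 0.018. It turns freely. Spring: 5.4 N at 0, then 0.6 N per mm. On the wheel, the head clears the lips and can turn from 0.0095 (11 N), and meets the cavity's floor at 0.016 (15 N); 0.011 to 0.014 is right for turning. Locked and let go: about 0.009.
- block: Wooden block 96 x 96 x 45 mm fixed to the table, with a round hole 42 mm wide and 38 mm deep in its middle in which the hold-down stands. Origin: centre of its underside.
- flange: Black drive flange, a flat disc 112 mm across, 11 mm thick; bystander. Origin under its centre.
- bearing: Ball bearing lying flat, 70 mm across, 23 mm tall; bystander. Origin under its centre.
- shift_link: Small dull steel link with an eye at each end, 78 mm long, 19 mm wide, lying flat; bystander. Origin under its centre, y along it.
Mind the look-alikes: they are no part of the job. What is shaped like the hold_down but orange is not meant.

How it is judged:
By the outcome, as a careful person would: the job done as asked, in the order asked, and still so for the second after the job is handed in, with the robot touching nothing.
It also fails if it takes over 72 s, if anything falls off the work surface, if the arm or the gripper's body presses on something with over 40 N, if the wrist force passes 120 N, or if a joint passes its speed limit or range.

## Working session

There is one attempt and no reset: what is moved stays moved. The work goes in short steps, Python scripts to look and compute and a shell command to move; the robot and the scene stay as the last step left them, time stands still between calls to the robot, and variables do not carry over. Pictures are saved under pics/ and viewed, at most 10 in all, crops included, and the job is handed in when it is done.

```bash
ls; mkdir -p pics
python3 - <<'E'
from bench import arm, vision, order
import cv2,numpy as np
o=arm.get_obs();print({k:np.round(v,3).tolist() for k,v in o.items()})
for n in("scene","top","wrist"):
    print(n,vision.camera_info(n))
a=vision.read_camera("top");b=vision.read_camera("scene")
cv2.imwrite("pics/top.png",a[:,:,::-1]);cv2.imwrite("pics/scene.png",b[:,:,::-1])
E
```

```text
pics
{'time_s': 0.0, 'joint_pos': [-1.248, 0.117, 1.442, 0.0, 1.584, -0.038], 'joint_vel': [0.0, -0.001, -0.002, -0.002, -0.001, 0.001], 'tau': [-0.001, -73.199, -63.249, -0.0, 0.006, 0.0], 'tcp_pos': [0.238, -0.631, 0.256], 'ee_rot': [-0.001, 0.984, 0.179, -0.0], 'force': [0.652, -0.111, 0.607], 'torque': [-0.0, 0.019, 0.013], 'grip_force': 0.0, 'gripper_width': 0.085}
scene {'vfov': 46.380370742214446, 'cx': 312.1814595693277, 'cy': 251.30024569044002, 'rvec': array([ 2.10690582, -0.4278564 ,  0.25546129]), 'tvec': array([-0.64375239,  0.0148803 ,  1.05112459])}
top {'vfov': 55.28351494087755, 'cx': 323.1442469117979, 'cy': 232.21957967022522, 'rvec': array([ 2.16960749, -2.13583159,  0.16470787]), 'tvec': array([-0.35472467,  0.5591585 ,  0.8908722 ])}
wrist {'vfov': 70.37018884309961, 'cx': 317.106293869848, 'cy': 237.18566246338472, 'hand_eye': array([[-1.78555192e-04, -9.47533813e-01, -3.19655505e-01,
         8.15754523e-02],
       [ 9.99999913e-01, -2.89822552e-04,  3.00515680e-04,
        -3.39061776e-05],
       [-3.77392142e-04, -3.19655423e-01,  9.47533782e-01,
        -1.18093798e-01],
       [ 0.00000000e+00,  0.00000000e+00,  0.00000000e+00,
         1.00000000e+00]])}
```

View pics/top.png

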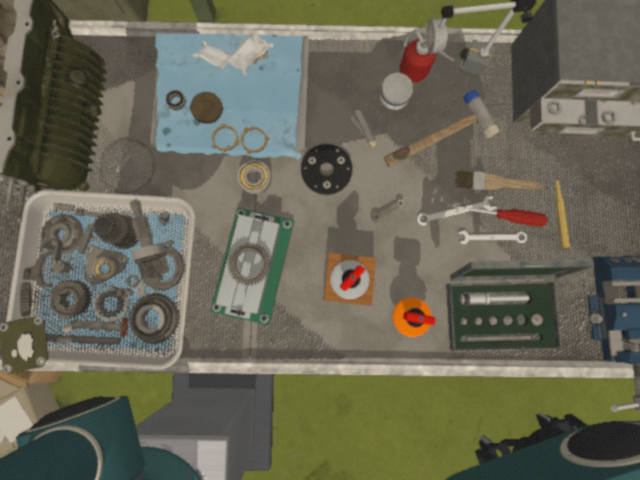

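View pics/scene.png

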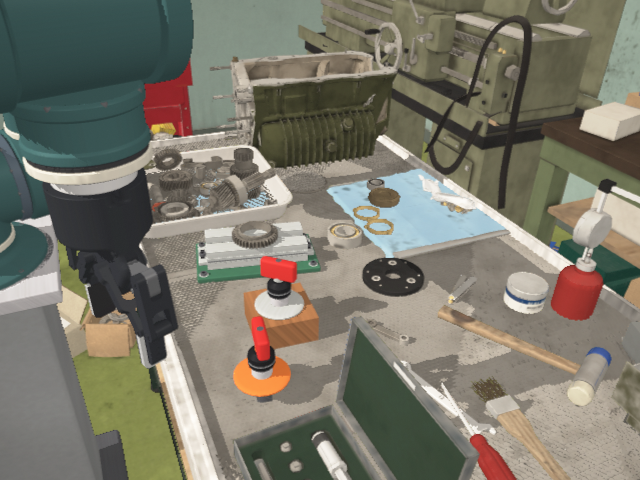

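Candidates for the hold-down are the red-gripped one with the steel washer in the wooden block (top 350,278) and the one with the orange washer (top 415,318). I choose the wooden-block one. The wheel is at top (249,263), and the fixture is the green plate around it. Next I take one close crop to check this.

```bash
cat > h.py <<'E'
from bench import arm, vision, order
import cv2,numpy as np
from scipy.spatial.transform import Rotation as R
def ray(n,uv,z,o=None):
    i=vision.camera_info(n);f=240/np.tan(np.radians(i['vfov']/2))
    d=np.array([(uv[0]-i['cx'])/f,(uv[1]-i['cy'])/f,1])
    if n=='wrist':
        o=o or arm.get_obs();q=o['ee_rot'];Rt=R.from_quat([q[1],q[2],q[3],q[0]]).as_matrix();H=i['hand_eye']
        d=Rt@H[:3,:3]@d;c=np.array(o['tcp_pos'])+Rt@H[:3,3]
    else:
        Rm=cv2.Rodrigues(i['rvec'])[0];c=-Rm.T@i['tvec'];d=Rm.T@d
    return c+d*(z-c[2])/d[2]
def st():
    o=arm.get_obs();q=o['ee_rot'];Rt=R.from_quat([q[1],q[2],q[3],q[0]]).as_matrix()
    return o,np.array(o['tcp_pos']),Rt
def to(p,yaw=None):
    """TCP target p (m), closing axis y yaw (deg) tool down -> shift in units (tool axes now) and rotvec"""
    o,t,Rt=st();s=Rt.T@(np.array(p)-t)/.03
    print('tcp',t.round(4),'shift',s.round(3),'F',np.round(o['force'],1),'w',round(o['gripper_width'],4),'t',round(o['time_s'],2))
    if yaw is not None:
        best=None
        for k in(0,180):
            a=np.radians(yaw+k);y=np.array([np.cos(a),np.sin(a),0]);z=np.array([0,0,-1.]);T=np.c_[np.cross(y,z),y,z]
            print(' rotvec',R.from_matrix(Rt.T@T).as_rotvec().round(3),'j6',round(o['joint_pos'][5],2))
E
python3 - <<'E'
from h import *
a=cv2.imread("pics/top.png")
c=np.hstack([cv2.resize(a[200:330,205:300],(400,547),interpolation=cv2.INTER_CUBIC),cv2.resize(a[240:340,318:396],(400,513),interpolation=cv2.INTER_CUBIC)[:547] if 0 else cv2.copyMakeBorder(cv2.resize(a[240:340,318:396],(400,513),interpolation=cv2.INTER_CUBIC),0,34,0,0,cv2.BORDER_CONSTANT)])
cv2.imwrite("pics/crop1.png",c)
for n,uv,z in[('grip','350 278',.12),('grip+','415 318',.1),('gear','249 263',.069),('blk','350 279',.045),('flange','327 168',.011),('bearing','254 176',.023),('link','387 207',.01)]:
    print(n,ray('top',list(map(float,uv.split())),z).round(4))
E
```

```text
grip [ 0.4693 -0.3958  0.12  ]
grip+ [ 0.3979 -0.5187  0.1   ]
gear [ 0.4977 -0.2018  0.069 ]
blk [ 0.4706 -0.401   0.045 ]
flange [ 0.7084 -0.3524  0.011 ]
bearing [ 0.6847 -0.1984  0.023 ]
link [ 0.6256 -0.4812  0.01  ]
```

View pics/crop1.png

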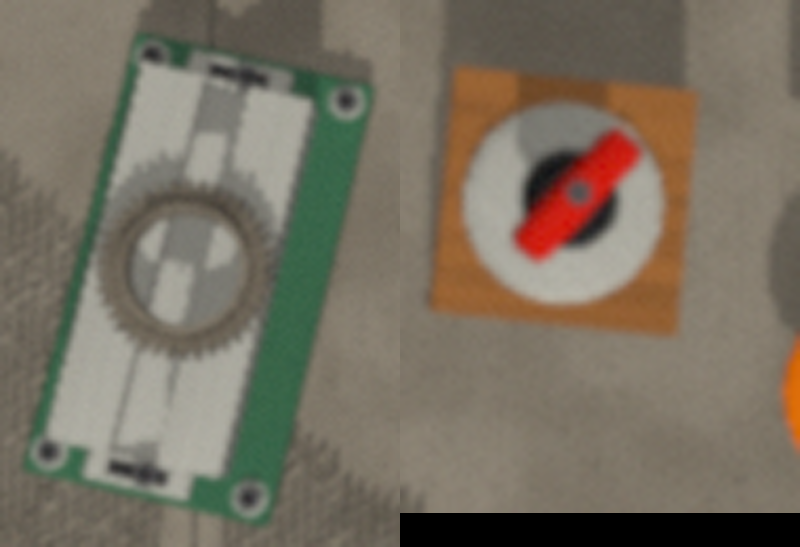

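The left crop shows the wheel on the rail at crop (187,265), with the slot running slightly left of plate centre. The right crop confirms a steel washer and red grip on wood, with the grip ends at (530,248) and (628,142).

Run:
```python
from h import *
L=lambda x,y,z:ray('top',(205+x/4.21,200+y/4.21),z)
B=lambda x,y,z:ray('top',(318+(x-400)/5.13,240+y/5.13),z)
s=[L(*p,.014) for p in((152,52),(345,100),(48,452),(248,498))]
c=np.mean(s,0);d=(s[0]+s[1]-s[2]-s[3])/2;yaw=np.degrees(np.arctan2(d[1],d[0]))
print('fix',c.round(4),'yaw',yaw, np.linalg.norm(d))
# slot at ends
print('slot ends',[L(*p,.05).round(4) for p in((222,100),(140,440))])
print('wheel',L(185,270,.069).round(4))
print('washer',B(564,203,.047).round(4),'grip',B(578,192,.128).round(4))
a,b=B(530,248,.128),B(628,142,.128);gy=np.degrees(np.arctan2(*(b-a)[1::-1]));print('grip yaw',gy,np.linalg.norm(b-a))
to([c[0],c[1],.2],yaw+90)
to([B(578,192,.128)[0],B(578,192,.128)[1],.2],gy+90)
print(R.from_matrix(st()[2]).as_matrix().round(3))
```

```text
fix [ 0.4982 -0.2003  0.014 ] yaw -12.076672334488633 0.20146458591236108
slot ends [array([ 0.5786, -0.2135,  0.05  ]), array([ 0.417 , -0.1809,  0.05  ])]
wheel [ 0.4954 -0.2017  0.069 ]
washer [ 0.4693 -0.4008  0.047 ] grip [ 0.4701 -0.4001  0.128 ]
grip yaw -42.3118888453892 0.05139532724295442
tcp [ 0.2382 -0.6314  0.2556] shift [ 13.18  -10.384   1.865] F [ 0.4  0.1 -0.8] w 0.0855 t 0.1
 rotvec [-0.00e+00 -1.00e-03 -2.57e+00] j6 -0.04
 rotvec [-0.001  0.     0.572] j6 -0.04
tcp [ 0.2382 -0.6314  0.2556] shift [ 9.952 -4.483  1.859] F [ 0.4  0.1 -0.8] w 0.0855 t 0.1
 rotvec [-1.000e-03 -1.000e-03 -2.042e+00] j6 -0.04
 rotvec [-1.000e-03  1.000e-03  1.099e+00] j6 -0.04
[[ 0.936  0.353 -0.   ]
 [ 0.353 -0.936  0.001]
 [ 0.    -0.001 -1.   ]]
```

```bash
python3 -m creep '[0.94,-0.74,0.1,0,0,0,0, 0.94,-0.74,0.1,0,0,0,0, 0.94,-0.74,0.1,0,0,0,0, 0.94,-0.74,0.1,0,0,0,0, 0.94,-0.74,0.1,0,0,0,0, 0.94,-0.74,0.1,0,0,0,0, 0.94,-0.74,0.1,0,0,0,0, 0.94,-0.74,0.1,0,0,0,0, 0.94,-0.74,0.1,0,0,0,0, 0.94,-0.74,0.1,0,0,0,0, 0.94,-0.74,0.1,0,0,0,0, 0.94,-0.74,0.1,0,0,0,0, 0.94,-0.74,0.1,0,0,0,0, 0.94,-0.74,0.1,0,0,0,0, 0,0,0,0,0,-0.184,0, 0,0,0,0,0,-0.184,0, 0,0,0,0,0,-0.184,0, 0,0,0,0,0,-0.184,0, 0,0,0,0,0,-0.184,0, 0,0,0,0,0,-0.184,0]'
python3 -m creep '[0,0,0,0,0,-0.184,0, 0,0,0,0,0,-0.184,0, 0,0,0,0,0,-0.184,0, 0,0,0,0,0,-0.184,0, 0,0,0,0,0,-0.184,0, 0,0,0,0,0,-0.184,0, 0,0,0,0,0,-0.184,0, 0,0,0,0,0,-0.184,0, 0,0,0,0,0,0,0]'
python3 - <<'E'
from h import *
o=arm.get_obs();a=vision.read_camera('wrist');cv2.imwrite('pics/w1.png',a[:,:,::-1])
import pickle;pickle.dump(o,open('w1.pkl','wb'));print(o['joint_pos'],o['ee_rot'])
E
```

```text
time_s: 2.6
tcp_pos: [0.4978, -0.2013, 0.214]
ee_rot: [-0.0, 0.742, 0.671, -0.0]
force: [-0.0, 1.1, -0.2]
gripper_width: 0.0854
grip_force: 0.0
time_s: 3.72
tcp_pos: [0.4978, -0.2014, 0.2141]
ee_rot: [-0.0, 0.103, 0.995, 0.0]
force: [-0.3, -0.0, -0.3]
gripper_width: 0.0854
grip_force: 0.0
[-4.31854187e-01 -1.72802746e-01  1.79261979e+00  1.86537269e-05
  1.52222278e+00 -1.79682713e+00] [-2.08588011e-04  1.02730584e-01  9.94709192e-01  8.10437349e-05]
```

View pics/w1.png

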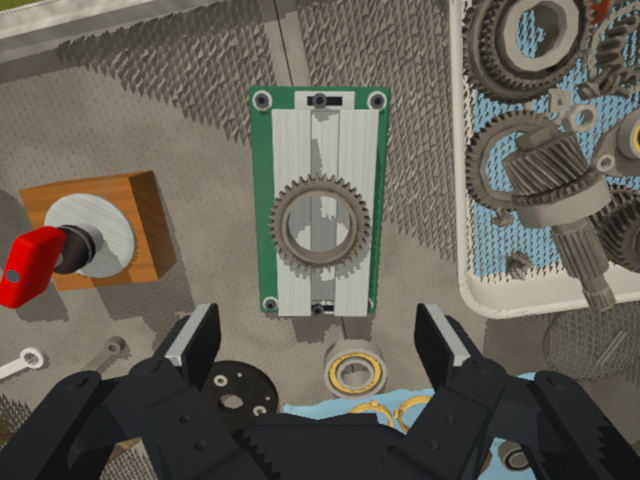

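The wrist view shows the rail with the slot between columns about 310 and 338. The wheel is centred near (320,221) and the block is at left. I'll enlarge it for accuracy.

Run:
```python
import cv2
a=cv2.imread('pics/w1.png')
cv2.imwrite('pics/w1c.png',cv2.resize(a[85:325,240:400],None,fx=2.5,fy=2.5,interpolation=cv2.INTER_CUBIC))
```

```text
(no output)
```

View pics/w1c.png

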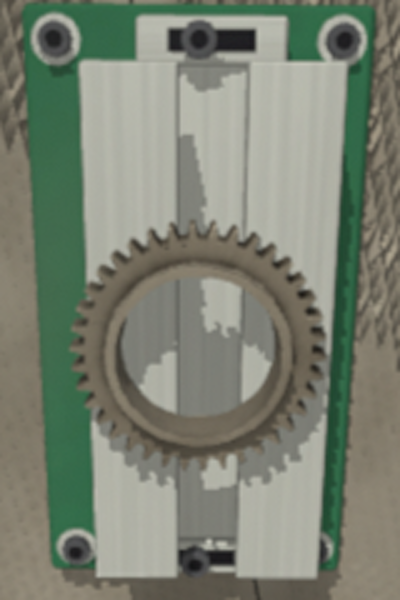

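Run:
```python
from h import *
import pickle;o=pickle.load(open('w1.pkl','rb'))
P=lambda x,y,z:ray('wrist',(240+x/2.5,85+y/2.5),z,o)
t1,t2,b1,b2=P(177,64,.05),P(248,64,.05),P(178,575,.05),P(238,577,.05)
T,Bm=(t1+t2)/2,(b1+b2)/2
d=Bm-T;yaw=np.degrees(np.arctan2(d[1],d[0]));print('slot mid',((T+Bm)/2).round(4),'yaw',yaw,'len',np.linalg.norm(d),'w',np.linalg.norm(t1-t2),np.linalg.norm(b1-b2))
r=[P(79,62,.05),P(348,62,.05),P(97,577,.05),P(318,577,.05)];d2=(r[2]+r[3]-r[0]-r[1])/2
print('rail',np.mean(r,0).round(4),np.degrees(np.arctan2(d2[1],d2[0])),np.linalg.norm(r[0]-r[1]))
print('wheel',P(200,352,.069).round(4),P(198,345,.069).round(4))
s=[P(56,40,.014),P(344,40,.014),P(75,546,.014),P(322,546,.014)];print('fix',np.mean(s,0).round(4))
m=lambda u,v,z:ray('wrist',(u,v),z,o).round(4)
w=P;print('washer',m(90,236,.046))
# nearest slot-line point to wheel centre
wc=P(199,350,.069);u=d/np.linalg.norm(d);p=T+u*np.dot(wc-T,u);print('insert',p.round(4),'off',np.linalg.norm((p-wc)[:2]))
to([.4697,-.4004,.2],138+90)
```

```text
slot mid [ 0.4984 -0.1958  0.05  ] yaw -11.915170574193999 len 0.18201800231869777 w 0.022076797127391724 0.022766797375661
rail [ 0.4984 -0.1958  0.05  ] -12.0705759835662 0.08358429902612197
wheel [ 0.4945 -0.1987  0.069 ] [ 0.492  -0.1989  0.069 ]
fix [ 0.497  -0.1991  0.014 ]
washer [ 0.4688 -0.4013  0.046 ]
insert [ 0.4946 -0.195   0.05  ] off 0.0039474281995061
tcp [ 0.4979 -0.2013  0.2141] shift [-0.459 -6.685  0.469] F [ 0.1  1.  -0.7] w 0.0854 t 3.77
 rotvec [ 0.     0.    -2.618] j6 -1.79
 rotvec [ 0.    -0.     0.524] j6 -1.79
```

```bash
python3 -m creep '[-0.066,-0.955,0,0,0,0,0, -0.066,-0.955,0,0,0,0,0, -0.066,-0.955,0,0,0,0,0, -0.066,-0.955,0,0,0,0,0, -0.066,-0.955,0,0,0,0,0, -0.066,-0.955,0,0,0,0,0, -0.066,-0.955,0,0,0,0,0, 0,0,0.1,0,0,0.175,0, 0,0,0.1,0,0,0.175,0, 0,0,0.1,0,0,0.175,0, 0,0,0,0,0,0,0]'
python3 - <<'E'
from h import *
o=arm.get_obs();a=vision.read_camera('wrist');cv2.imwrite('pics/w2.png',a[:,:,::-1])
import pickle;pickle.dump(o,open('w2.pkl','wb'))
E
```

```text
time_s: 5.15
tcp_pos: [0.4706, -0.4005, 0.2049]
ee_rot: [-0.0, 0.358, 0.934, 0.0]
force: [-0.3, -1.1, -0.5]
gripper_width: 0.0854
grip_force: 0.0
```

View pics/w2.png

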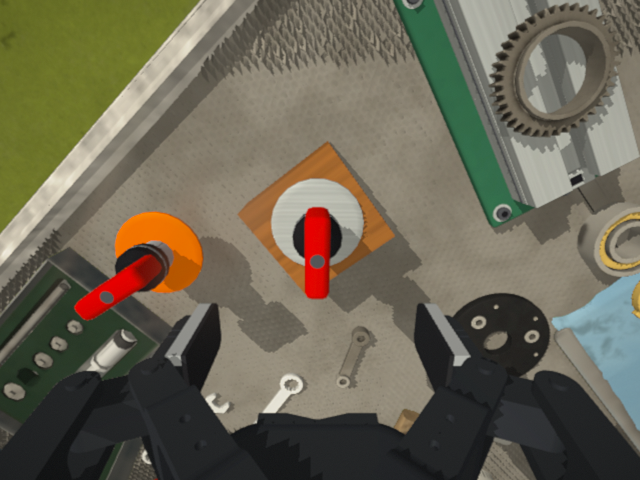

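The grip is well aligned with the tool: it stands vertical in the image, with the rivet at (317,262), ends at rows about 208 and 298, and the washer centre at (318,223).

Run:
```python
from h import *
import pickle;o=pickle.load(open('w2.pkl','rb'))
for uv,z in(((317,262),.128),((317,253),.128),((318,223),.046)):
    p=ray('wrist',uv,z,o);print(p.round(4))
to([*ray('wrist',(317,262),.128,o)[:2],.123],138+90)
```

```text
[ 0.4697 -0.4006  0.128 ]
[ 0.4653 -0.3966  0.128 ]
[ 0.4693 -0.3992  0.046 ]
tcp [ 0.4707 -0.4005  0.2052] shift [ 0.02  -0.023  2.739] F [ 1.  -0.1  0. ] w 0.0854 t 5.2
 rotvec [ 1.000e-03  0.000e+00 -3.137e+00] j6 -1.59
 rotvec [ 0.    -0.     0.004] j6 -1.59
```

```bash
python3 -m creep '[0,-0.02,0.6,0,0,0,0, 0,0,0.6,0,0,0,0, 0,0,0.6,0,0,0,0, 0,0,0.5,0,0,0,0, 0,0,0.4,0,0,0,0, 0,0,0,0,0,0,0, 0,0,0,0,0,0,255, 0,0,0,0,0,0,255, 0,0,0,0,0,0,255, 0,0,0,0,0,0,255, 0,0,0,0,0,0,255, 0,0,0,0,0,0,255, 0,0,0,0,0,0,255]'
```

```text
time_s: 6.82
tcp_pos: [0.4704, -0.401, 0.1244]
ee_rot: [0.0, 0.357, 0.934, 0.0]
force: [1.0, 2.0, 2.6]
gripper_width: 0.0146
grip_force: 60.4
```

```bash
python3 -m creep '[0,0,-0.3,0,0,0,255, 0,0,-0.5,0,0,0,255, 0,0,-0.6,0,0,0,255, 0,0,-0.6,0,0,0,255, 0,0,-0.6,0,0,0,255, 0,0,-0.4,0,0,0,255, 0,0,0,0,0,0,255]'
python3 - <<'E'
from h import *
o,t,Rt=st();print(o['force'],o['torque'])
to([.4950,-.1951,t[2]],168+90)
x=Rt[:,0];print(np.degrees(np.arctan2(x[1],x[0])))
# shift in rotated frame
E
```

```text
time_s: 7.7
tcp_pos: [0.4705, -0.4012, 0.2154]
ee_rot: [0.001, 0.357, 0.934, -0.0]
force: [0.1, -0.2, -5.9]
gripper_width: 0.015
grip_force: 59.5
[ 0.12381919 -0.24395552 -5.94897676] [-0.01075144 -0.008934    0.00238696]
tcp [ 0.4705 -0.4012  0.2154] shift [ 3.973  5.664 -0.006] F [ 0.1 -0.2 -5.9] w 0.015 t 7.7
 rotvec [2.000e-03 1.000e-03 2.621e+00] j6 -1.59
 rotvec [-0.     0.001 -0.52 ] j6 -1.59
138.1858930011269
```

```bash
python3 -m creep '[0.568,0.809,0,0,0,0,255, 0.568,0.809,0,0,0,0,255, 0.568,0.809,0,0,0,0,255, 0.568,0.809,0,0,0,0,255, 0.568,0.809,0,0,0,0,255, 0.568,0.809,0,0,0,0,255, 0.568,0.809,0,0,0,0,255, 0,0,0,0,0,-0.173,255, 0,0,0,0,0,-0.173,255, 0,0,0,0,0,-0.174,255, 0,0,0,0,0,0,255, 0,0,0,0,0,0,255]'
python3 - <<'E'
from h import *
import pickle
o=arm.get_obs();a=vision.read_camera('wrist');pickle.dump(o,open('w3.pkl','wb'));b=vision.read_camera('scene')
w=cv2.resize(a[60:360,200:430],(460,600));s=cv2.resize(b[120:300,170:320],(340,408))
s=cv2.copyMakeBorder(s,0,192,0,0,cv2.BORDER_CONSTANT)
cv2.imwrite('pics/m3.png',np.hstack([w,s])[:,:,::-1])
to([.4950,-.1951,.2154],168+90);print(o['force'],o['joint_pos'])
E
```

```text
time_s: 9.2
tcp_pos: [0.4946, -0.1949, 0.2139]
ee_rot: [-0.0, 0.107, 0.994, 0.0]
force: [-0.3, 0.7, -3.2]
gripper_width: 0.0151
grip_force: 59.8
tcp [ 0.4946 -0.1949  0.2141] shift [-0.013 -0.005 -0.043] F [-0.5  0.3 -4. ] w 0.0154 t 9.3
 rotvec [-0.    -0.     3.139] j6 -1.78
 rotvec [ 0.    -0.    -0.003] j6 -1.78
[-0.33655659  0.67946    -3.24294936] [-4.23320984e-01 -1.85081712e-01  1.80349024e+00  2.25654900e-06
  1.52371545e+00 -1.78018130e+00]
```

View pics/m3.png

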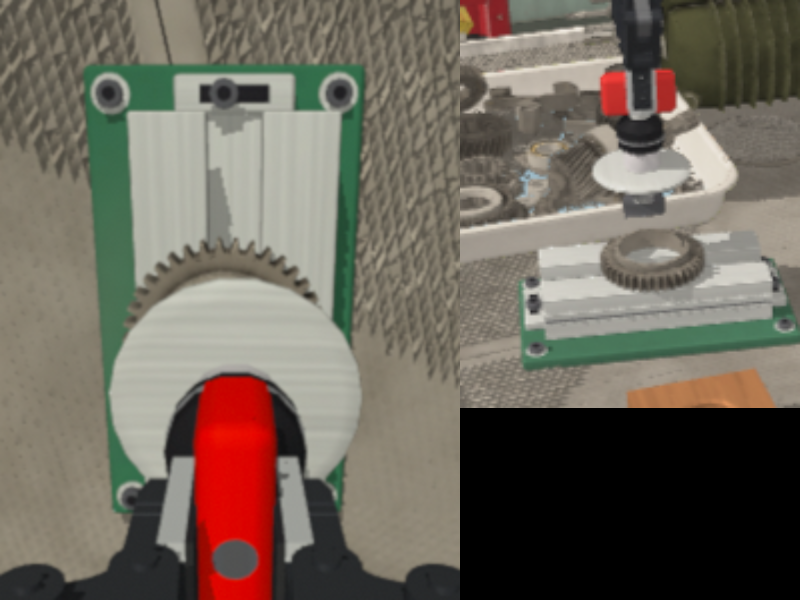

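The hold-down hangs upright with its grip along the slot. In the wrist crop, the washer spans columns 110–360 at row 395 and the slot mouth spans 206–265 at row 115. I'll compare the lateral offsets in the same camera.

Run:
```python
from h import *
import pickle
o=pickle.load(open('w3.pkl','rb'));q=o['ee_rot'];Rt=R.from_quat([q[1],q[2],q[3],q[0]]).as_matrix();t=np.array(o['tcp_pos'])
P=lambda x,y,z:(Rt.T@(ray('wrist',(200+x/2,60+y/2),z,o)-t)*1000).round(2)
dz=t[2]-.123
print('washer',P(110,395,.046+dz),P(360,395,.046+dz)); print('rivet',P(236,559,.128+dz))
print('slot top',P(206,115,.05),P(265,115,.05))
print('slot lower',P(208,240,.05),P(263,240,.05))
for p in([.4984,-.1958,.05],[.4984-.089,-.1958+.0189,.05]):print('w1 slot',(Rt.T@(np.array(p)-t)*1000).round(2))
```

```text
washer [  3.76 -38.74  77.  ] [ 3.76 38.4  77.01]
rivet [ 2.49 -0.02 -5.  ]
slot top [ 86.44 -11.47 163.96] [ 86.43  11.59 163.96]
slot lower [ 37.64 -11.3  163.94] [ 37.64  11.45 163.94]
w1 slot [-4.0000e+00 -1.1000e-01  1.6392e+02]
w1 slot [ 86.98  -0.54 163.96]
```

Lateral alignment is within about 0.3 mm, so I descend into the bore and then feel for the slot.

```bash
python3 -m creep '[0,-0.005,0.4,0,0,-0.003,255, 0,0,0.4,0,0,0,255, 0,0,0.4,0,0,0,255, 0,0,0.2,0,0,0,255, 0,0,0.1,0,0,0,255, 0,0,0,0,0,0,255, 0,0,0,0,0,0,255]'; python3 -m creep '[0,0,0.03,0,0,0,255,0,0,0.03,0,0,0,255,0,0,0.03,0,0,0,255,0,0,0.03,0,0,0,255]';python3 -m creep '[0,0,0.02,0,0,0,255,0,0,0.02,0,0,0,255]'
```

```text
time_s: 10.18
tcp_pos: [0.4948, -0.1951, 0.1697]
ee_rot: [0.0, 0.103, 0.995, -0.0]
force: [-0.2, -0.0, -3.3]
gripper_width: 0.0149
grip_force: 59.8
time_s: 10.68
tcp_pos: [0.4947, -0.195, 0.1656]
ee_rot: [-0.0, 0.103, 0.995, -0.0]
force: [0.7, -0.3, -4.0]
gripper_width: 0.0151
grip_force: 59.8
time_s: 10.92
tcp_pos: [0.4947, -0.195, 0.1645]
ee_rot: [0.0, 0.103, 0.995, 0.0]
force: [-0.1, 0.2, -3.9]
gripper_width: 0.0153
grip_force: 59.8
```

```bash
python3 -m creep '[0,0,0.02,0,0,0,255,0,0,0.02,0,0,0,255]';python3 -m creep '[0,0,0.02,0,0,0,255,0,0,0.02,0,0,0,255]'
```

```text
time_s: 11.18
tcp_pos: [0.4947, -0.195, 0.1633]
ee_rot: [-0.0, 0.103, 0.995, 0.0]
force: [-0.1, -0.2, -4.1]
gripper_width: 0.0153
grip_force: 59.8
time_s: 11.42
tcp_pos: [0.4947, -0.195, 0.1621]
ee_rot: [-0.0, 0.103, 0.995, 0.0]
force: [-0.2, -0.4, -3.8]
gripper_width: 0.0153
grip_force: 59.8
```

```bash
python3 -m creep '[0,0,0.03,0,0,0,255,0,0,0.03,0,0,0,255]';python3 -m creep '[0,0,0.03,0,0,0,255,0,0,0.03,0,0,0,255,0,0,0.03,0,0,0,255]';python3 -m creep '[0,0,0.03,0,0,0,255,0,0,0.03,0,0,0,255,0,0,0.03,0,0,0,255,0,0,0.03,0,0,0,255]'
```

```text
time_s: 11.68
tcp_pos: [0.4947, -0.195, 0.1602]
ee_rot: [-0.0, 0.103, 0.995, 0.0]
force: [-0.2, 0.3, -3.4]
gripper_width: 0.0152
grip_force: 59.8
time_s: 12.05
tcp_pos: [0.4947, -0.195, 0.1575]
ee_rot: [-0.0, 0.103, 0.995, 0.0]
force: [-0.4, 0.5, -4.1]
gripper_width: 0.015
grip_force: 59.8
time_s: 12.55
tcp_pos: [0.4947, -0.195, 0.1539]
ee_rot: [0.0, 0.103, 0.995, 0.0]
force: [-0.1, 0.1, -3.4]
gripper_width: 0.015
grip_force: 59.8
```

The head is in the slot, with no contact force. I continue until the washer meets the wheel (expected TCP z about 0.148), then on to spring travel of about 12.5 mm (z about 0.136).

```bash
python3 -m creep '[0,0,0.04,0,0,0,255,0,0,0.04,0,0,0,255,0,0,0.04,0,0,0,255,0,0,0.04,0,0,0,255]';python3 -m creep '[0,0,0.03,0,0,0,255,0,0,0.03,0,0,0,255]';python3 -m creep '[0,0,0.04,0,0,0,255,0,0,0.04,0,0,0,255,0,0,0.04,0,0,0,255]';python3 -m creep '[0,0,0.04,0,0,0,255,0,0,0.04,0,0,0,255]'
```

```text
time_s: 13.05
tcp_pos: [0.4947, -0.195, 0.1491]
ee_rot: [0.0, 0.103, 0.995, 0.0]
force: [-0.7, -0.3, -3.6]
gripper_width: 0.0151
grip_force: 59.8
time_s: 13.3
tcp_pos: [0.4948, -0.195, 0.1479]
ee_rot: [0.0, 0.103, 0.995, -0.0]
force: [-0.8, 1.5, 3.5]
gripper_width: 0.0147
grip_force: 60.8
time_s: 13.68
tcp_pos: [0.4948, -0.1951, 0.144]
ee_rot: [0.0, 0.103, 0.995, -0.0]
force: [-1.3, 2.0, 6.3]
gripper_width: 0.0154
grip_force: 61.0
time_s: 13.92
tcp_pos: [0.4948, -0.1951, 0.1417]
ee_rot: [0.0, 0.103, 0.995, -0.0]
force: [-2.1, 1.6, 6.2]
gripper_width: 0.0148
grip_force: 61.3
```

```bash
python3 -m creep '[0,0,0.04,0,0,0,255,0,0,0.04,0,0,0,255,0,0,0.04,0,0,0,255,0,0,0.04,0,0,0,255,0,0,0.03,0,0,0,255,0,0,0,0,0,0,255]'
python3 - <<'E'
from h import *
o=arm.get_obs();print(o['torque'])
to([.4947,-.195,.1357],168+90)
E
```

```text
time_s: 14.68
tcp_pos: [0.4949, -0.1951, 0.1364]
ee_rot: [0.0, 0.103, 0.995, -0.0]
force: [-3.0, 2.7, 9.9]
gripper_width: 0.0152
grip_force: 61.8
[0.37243009 0.60656852 0.01101833]
tcp [ 0.4949 -0.1951  0.1364] shift [0.007 0.001 0.022] F [-3.   2.7  9.9] w 0.0152 t 14.68
 rotvec [-1.000e-03 -0.000e+00 -3.139e+00] j6 -1.79
 rotvec [-0.     0.001  0.003] j6 -1.79
```

```bash
python3 -m creep '[0,-0.003,0,0,0,0.1,255,0,-0.003,0,0,0,0.1,255,0,-0.003,0,0,0,0.1,255,0,-0.003,0,0,0,0.1,255]'; python3 -c "
from h import *
print(arm.get_obs()['torque'])"; python3 -m creep '[0,-0.003,0,0,0,0.1,255,0,-0.003,0,0,0,0.1,255,0,-0.003,0,0,0,0.1,255,0,-0.003,0,0,0,0.1,255]'; python3 -c "
from h import *
print(arm.get_obs()['torque'])"
```

```text
time_s: 15.18
tcp_pos: [0.4947, -0.1955, 0.1364]
ee_rot: [0.0, 0.3, 0.954, -0.0]
force: [-3.7, 0.4, 10.6]
gripper_width: 0.0148
grip_force: 61.8
[ 0.18839439  0.85904507 -0.02911812]
time_s: 15.68
tcp_pos: [0.4943, -0.1958, 0.1363]
ee_rot: [0.0, 0.484, 0.875, -0.0]
force: [-4.6, 1.2, 9.9]
gripper_width: 0.0151
grip_force: 61.8
[0.10935293 1.05372059 0.02295259]
```

```bash
python3 -m creep '[0,-0.003,0,0,0,0.1,255,0,-0.003,0,0,0,0.1,255,0,-0.003,0,0,0,0.1,255,0,-0.003,0,0,0,0.1,255]'; python3 -c "
from h import *
print(arm.get_obs()['torque'])"; python3 -m creep '[0,-0.003,0,0,0,0.1,255,0,-0.003,0,0,0,0.1,255,0,-0.003,0,0,0,0.09,255,0,0,0,0,0,0.09,255,0,0,0,0,0,0,255]'
python3 - <<'E'
from h import *
import pickle
print(arm.get_obs()['torque']);to([.4947,-.195,.1357],-102+90)
o=arm.get_obs();a=vision.read_camera('wrist');pickle.dump(o,open('w4.pkl','wb'));b=vision.read_camera('scene')
w=cv2.resize(a[:,80:560],(480,480));s=cv2.resize(b[180:300,180:330],(300,240))
s=cv2.copyMakeBorder(s,0,240,0,0,cv2.BORDER_CONSTANT)
cv2.imwrite('pics/m4.png',np.hstack([w,s])[:,:,::-1])
E
```

```text
time_s: 16.18
tcp_pos: [0.4939, -0.1959, 0.1363]
ee_rot: [0.0, 0.648, 0.762, -0.0]
force: [-4.9, 1.6, 10.8]
gripper_width: 0.015
grip_force: 61.8
[0.17667864 1.23022464 0.00275593]
time_s: 16.8
tcp_pos: [0.4935, -0.1959, 0.1362]
ee_rot: [-0.0, 0.78, 0.626, -0.0]
force: [-6.2, 2.0, 9.8]
gripper_width: 0.0149
grip_force: 61.7
[ 0.28858017  1.33224357 -0.01417089]
tcp [ 0.4935 -0.1959  0.1362] shift [0.038 0.032 0.017] F [-6.2  2.   9.8] w 0.0149 t 16.8
 rotvec [-0.     0.    -0.008] j6 -0.21
 rotvec [1.000e-03 1.000e-03 3.134e+00] j6 -0.21
```

View pics/m4.png

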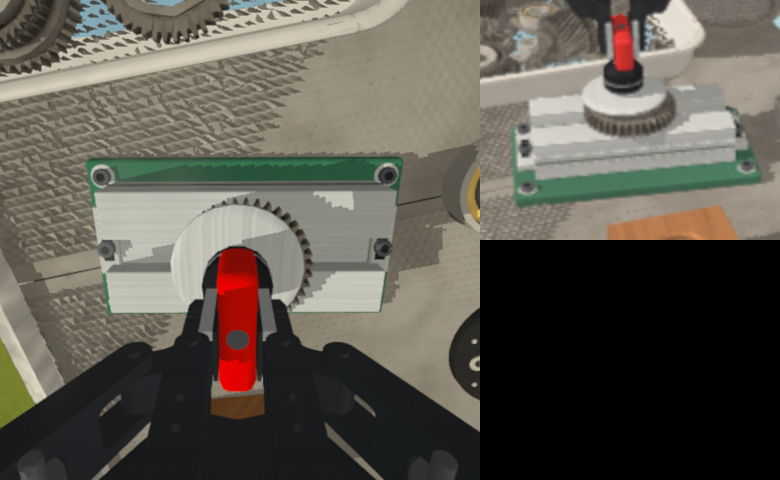

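The grip has turned a quarter turn, to roughly across the slot, and the washer is flat on the wheel. I first relieve the small sideways force, then ease off.

```bash
python3 -m creep '[0,-0.015,0,0,0,0,255,0,-0.015,0,0,0,0,255,0,0,0,0,0,0,255]'; python3 -m creep '[0,0,-0.03,0,0,0,255,0,0,-0.03,0,0,0,255,0,0,0,0,0,0,255]';  python3 -m creep '[0,0,-0.03,0,0,0,255,0,0,0,0,0,0,255]'
```

```text
time_s: 17.27
tcp_pos: [0.4931, -0.1958, 0.1365]
ee_rot: [0.001, 0.779, 0.627, 0.0]
force: [-2.2, 1.0, 10.6]
gripper_width: 0.0151
grip_force: 61.8
time_s: 17.65
tcp_pos: [0.4931, -0.1958, 0.1383]
ee_rot: [0.001, 0.779, 0.627, 0.0]
force: [-1.5, 0.5, 8.6]
gripper_width: 0.0148
grip_force: 61.6
time_s: 17.9
tcp_pos: [0.4931, -0.1958, 0.1391]
ee_rot: [0.001, 0.779, 0.627, 0.0]
force: [-0.5, 0.2, 8.2]
gripper_width: 0.0153
grip_force: 61.6
```

```bash
python3 -m creep '[0,0,-0.015,0,0,0,255,0,0,0,0,0,0,255]'; python3 -m creep '[0,0,-0.015,0,0,0,255,0,0,0,0,0,0,255]';  python3 -m creep '[0,0,-0.01,0,0,0,255,0,0,0,0,0,0,255]'
```

```text
time_s: 18.15
tcp_pos: [0.4931, -0.1958, 0.1395]
ee_rot: [0.001, 0.779, 0.627, 0.0]
force: [-2.3, 0.1, 8.3]
gripper_width: 0.015
grip_force: 61.6
time_s: 18.4
tcp_pos: [0.4931, -0.1958, 0.1397]
ee_rot: [0.0, 0.779, 0.627, 0.0]
force: [-0.6, -0.1, 6.3]
gripper_width: 0.0152
grip_force: 61.3
time_s: 18.65
tcp_pos: [0.493, -0.1957, 0.1398]
ee_rot: [0.0, 0.779, 0.627, 0.0]
force: [1.0, -0.7, 4.2]
gripper_width: 0.0152
grip_force: 61.0
```

The force is dropping while the height stalls, so the head is bearing under the lips. I take up two more small steps and let go.

```bash
python3 -m creep '[0,0,-0.01,0,0,0,255,0,0,-0.01,0,0,0,255,0,0,0,0,0,0,255]'; python3 -m creep '[0,0,0,0,0,0,180,0,0,0,0,0,0,150,0,0,0,0,0,0,120,0,0,0,0,0,0,60,0,0,0,0,0,0,0,0,0,0,0,0,0,0,0,0,0,0,0,0,0]'
```

```text
time_s: 19.02
tcp_pos: [0.4928, -0.1956, 0.1398]
ee_rot: [-0.0, 0.779, 0.627, -0.0]
force: [4.5, -2.9, -4.2]
gripper_width: 0.0148
grip_force: 59.8
time_s: 19.9
tcp_pos: [0.4928, -0.1956, 0.1402]
ee_rot: [-0.0, 0.779, 0.627, -0.0]
force: [0.3, 0.6, 0.5]
gripper_width: 0.0855
grip_force: 0.0
```

```bash
python3 -m creep '[0,0,-0.2,0,0,0,0,0,0,-0.5,0,0,0,0,0,0,-0.8,0,0,0,0,0,0,-0.9,0,0,0,0,0,0,-0.9,0,0,0,0,0,0,0,0,0,0,0]'
python3 - <<'E'
from h import *
import pickle
o=arm.get_obs();a=vision.read_camera('wrist');pickle.dump(o,open('w5.pkl','wb'));b=vision.read_camera('scene')
w=cv2.resize(a[60:360,180:480],(450,450));s=cv2.resize(b[180:300,180:330],(350,280))
s=cv2.copyMakeBorder(s,0,170,0,0,cv2.BORDER_CONSTANT)
cv2.imwrite('pics/m5.png',np.hstack([w,s])[:,:,::-1])
E
```

```text
time_s: 20.65
tcp_pos: [0.4934, -0.1959, 0.2425]
ee_rot: [0.002, 0.779, 0.627, 0.001]
force: [-1.1, 0.3, -0.8]
gripper_width: 0.0855
grip_force: 0.0
```

View pics/m5.png

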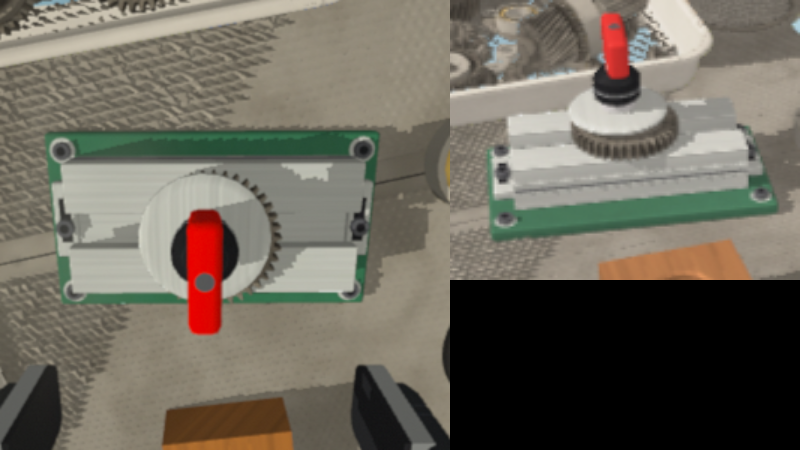

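The gripper is clear. The hold-down stands upright with its grip across the slot and the washer flat on the wheel. The wheel's right teeth are at crop (282,240), still centred on the fixture to within about 1–2 mm. I'm handing in.

```bash
python3 -c "
from bench import order
print(order.hand_in())"
```

```text
the job is handed in; nothing more can be done
None
```

The job is handed in at about 21 s: the hold-down is locked crosswise under the slot's lips and its spring holds the wheel. I checked this by the feel of the head against the lips and one final picture; the hand-in returned no verdict.

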